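# Set the torque and ready the cordless screwdriver over the loose screw

### The job

Get the cordless screwdriver ready for the last board screw. While it still sits in its charging dock (it takes over its torque setting there), turn the dock's torque dial until the white index line points at the orange tab; then draw the screwdriver straight out of its sleeve, turn it upright with the bit pointing down, and finish still holding it like that, in the air, with the bit tip straight above the one screw that stands proud of the board, about 3 cm over its head. Do not touch the board or the screws with it, and leave the tape roll, the parts bin and the loose connector where they lie.

Things in the scene. Friction and masses are not known exactly. Their poses are not given: they have to be found in the camera images.
- dock: Grey charging dock fixed to the bench, base plate 120 x 214 mm; origin: centre of its underside, y along it, z up. At +y a control box (104 x 82 mm, 58 mm high) with the torque dial on top; in the -y half a black square sleeve on aluminium side plates, its axis 40 degrees from vertical, rising along (0, -0.643, 0.766) in the dock frame; inside 31 x 31 mm.
- sleeve_mouth (a point): Centre of the sleeve's open upper end, at dock (0, -0.062, 0.107). It has an orange lip, 44 mm square outside. The screwdriver draws out freely along the sleeve's axis, with 1.5 mm play to each side; its bit tip is clear of the mouth after 100 mm.
- dock_tip (a point): Point inside the dock where the bit tip lies while the screwdriver is seated, at dock (0, 0.002, 0.030), on the sleeve's axis, 100 mm below the mouth along it.
- dial_axis (a point): On the dial's vertical turning axis, at the top face of its skirt, 63 mm above the bench, at dock (0, 0.0625, 0.063). The dial has a round black skirt (54 mm across) and on it a grey grip bar 46 mm long, 14 mm wide, 22 mm high (its top 85 mm above the bench), centred on the axis and lying along the index line.
- dial_index (a point): Outer end of the white index line on the dial's skirt, 27 mm from the dial axis; the line and the grip bar lie along the ray from the axis through this point. It turns with the dial.
- tab_point (a point): Point just inside the small orange tab on the scale ring (tab 14 x 7 x 3 mm), 27 mm from the dial axis: where the index's outer end has to come. The tab is fixed on the dock, at a different place of the scale each time.
- torque_dial (a joint): Dial angle in rad, 0 to 4.71; grows as the dial is turned clockwise seen from above. At 0 the index points at dock direction (-0.707, +0.707), at 2.356 to the dock's +x. Stays where it is left; about 0.03 N m of friction. It starts 0.9 to 2.4 rad short of the tab, so it is to be turned clockwise.
- driver: Cordless screwdriver, 175 mm long, 0.12 to 0.24 kg: blue square body 28 x 28 x 125 mm with black ribbed grip, dark nose 18 mm round, steel bit 6 mm round, 30 mm long. Origin: the bit tip; z points from tip to end cap; the body spans z = 50 to 175 mm, flats facing its x and y; centre of mass near z = 105 mm. Seated, its x lies along the dock's x and its z along the sleeve's axis.
- driver_grip (a point): Point on the driver's axis 137 mm from the bit tip, middle of the ribbed grip, 37 mm above the sleeve's mouth along the axis when seated: the place to grasp, pads on the faces that look to the dock's +x and -x.
- nest: Black work nest fixed to the bench, 152 x 260 x 8 mm, origin at the centre of its underside, long side along its y. A green board, 125 x 232 mm, lies in it on four pillars; its surface is 16 mm above the bench, its parts reach up to 27 mm. A screw is in each corner, at nest (+-0.054, +-0.106).
- screw_head (a point): Centre of the top of the one screw that stands proud: a bright pan head 10 mm across on a bare shank, its top 20 mm above the board (36 mm above the bench). The other three are home, 4 mm high, and sealed with a dab of red lacquer. In which corner it stands changes.
- connector: Small loose white connector housing, 11 x 26 x 10 mm, lying behind the dial end of the dock.
- screw_bin: Loose open blue parts bin, 132 x 98 x 58 mm.
- tape: Loose roll of amber tape lying flat, 80 mm across, 12 mm high.
- screw_a: One of the three screws that are already home: pan head 10 mm across, 4 mm high, dabbed with red lacquer; origin at its underside on the board.
- screw_b: One of the three screws that are already home: pan head 10 mm across, 4 mm high, dabbed with red lacquer; origin at its underside on the board.
- screw_c: One of the three screws that are already home: pan head 10 mm across, 4 mm high, dabbed with red lacquer; origin at its underside on the board.
- screw_loose: The proud screw; origin on its axis at the board's surface.

How it is judged:
By the outcome, as a careful person would: the job done as asked, in the order asked, and still so for the second after the job is handed in, while the arm keeps its last pose, push and grip.
It also fails if it takes over 64 s, if anything falls off the work surface, if the arm or the gripper's body presses on something with over 40 N, if the wrist force passes 120 N, or if a joint passes its speed limit or range.

### The arm

A 6-joint arm with a two-finger parallel gripper is mounted at the origin on a cart in front of the work surface, level with it; the furniture and walls round the work are solid. World frame = base frame: x ahead of the robot, y to its left, z up, the work surface at z = 0. Lengths are in m, angles in rad, forces in N, time in s.
With the tool pointing down it reaches from about 0.25 to 0.725 m from the base axis. Payload 4 kg.
Tool frame: the origin (TCP) lies midway between the tips of the shut fingers; the grasp point (between the pads) lies 19 mm behind it; z points along the fingers, y is the line along which they close (so a half turn about z gives the same grasp; the last joint's range is limited). The gripper opens to 85 mm and grips with 20 to 120 N. Pads are 22 mm wide; open, the fingers measure 114 mm over their backs; the gripper's body (76 mm by 85 mm) begins 54 mm behind the grasp point. The pads swing forward as they close: fully open they stand 13 mm farther back than shut.
Start: joints at [-1.114, 0.241, 0.005, 1.335, 0, 1.571], TCP at [0.221, -0.449, 0.231] pointing down, gripper open.
Joint ranges: [-2.72, 2.72], [-1.05, 1.87], [-1.09, 1.28], [-1.99, 2.15], [-1.42, 1.44], [-3.14, 3.14]. Speed limits (rad/s): [2.79, 2.79, 3.14, 3.14, 3.14, 3.14].

### API

Orientations are given as a unit quaternion [x, y, z, w].
In Python, from plant import env gives the robot as it stands.
- The arm moves only by the shell command python3 -m handwheel 'ROWS' [FORCE]. ROWS is JSON, one flat list of numbers, 7 for each row, row after row: the turn, a rotation vector about the tool's x, y, z in rad, then the shift along the tool's x, y, z in mm, then the closure, from 0 (fully open) to 1 (shut). A call has exactly 5 rows; each row shifts and turns the commanded pose from where the row before left it, along the tool's axes as they then stand; what a row does not reach is not made up. A row lasts 1/8 s, in which the tool goes at most 62.5 mm and 10.7 degrees, less where a joint would pass 70% of its speed; a pose out of reach is approached as far as the arm can. A call with a gripper value outside its range is refused whole. The fingers move at their own pace and stop on an object; FORCE is the grip in N (left out, the last holds). Time passes only in rows, so rows that do not move let the fingers close, or fill a call up. It gives the time, the measured TCP pose, the force, the opening and the grip force at its end, in the units of the state.
- env.read_state(): the state, without advancing time (a new reading comes with each control period).
- env.snapshot(name): name is "side" or "top"; returns a dict with "image" (400x640x3 uint8, blue, green, red), "mtx" (3x3 intrinsics, pixels), "rvec" (rotation vector, rad) and "tvec" (3), from world to camera coordinates, as OpenCV has them. Camera axes: x right, y down, z forward; pixel columns grow to the right and rows downward; lengths in m; the calibration is good to about 2 mm. A picture is of the moment at which its call begins. There is no depth.
- env.hand_in(): hands the job in; it is judged then, once.
The state is a dict: "time_s": time; "joints": joint angles; "qvel": joint speeds; "joint_efforts": joint torques, N m; "eef_pos": TCP position; "tool_rot": TCP orientation; "ft_force": force on the tool from outside, world axes, zero at the start; "wrist_torque": the same for the moment, N m; "opening": opening from 0.0 (shut) to 1.0 (fully open); "gripper_force": force on a finger pad.
Only numpy, scipy, OpenCV 4.12 (cv2) and the standard library are available. Lean on these libraries where they do the work, as an engineer would, in place of code of your own. Each camera call takes 0.05 s, during which the arm holds its last target. There are 200 camera calls.

## Working session

There is one attempt and no reset: what is moved stays moved. The work goes in short steps, Python scripts to look and compute and a shell command to move; the robot and the scene stay as the last step left them, time stands still between calls to the robot, and variables do not carry over. Pictures are saved under pics/ and viewed, at most 10 in all, crops included, and the job is handed in when it is done.

```bash
ls; mkdir -p pics; python3 - <<'E'
from plant import env
import cv2,pickle
for n in("side","top"):
    s=env.snapshot(n);cv2.imwrite(f"pics/{n}0.png",s["image"]);pickle.dump(s,open(f"{n}0.pkl","wb"));print(n,s["mtx"].tolist(),s["rvec"],s["tvec"])
s=env.read_state();print(s)
E
```

```text
pics
side [[404.43932568163945, 0.0, 320.38963388953306], [0.0, 404.43932568163945, 197.23034910389333], [0.0, 0.0, 1.0]] [ 0.51029424 -2.4846729   1.45324325] [0.46956199 0.27205623 0.83016733]
top [[493.2714590126821, 0.0, 315.6553808625545], [0.0, 493.2714590126821, 196.26060970926434], [0.0, 0.0, 1.0]] [ 2.173409   -2.20813806  0.04792599] [-0.13283126  0.56528062  1.30126997]
{'time_s': 0.1, 'joints': array([-1.11401341e+00,  2.41333431e-01,  3.81248623e-03,  1.33521050e+00,
       -5.46474837e-06,  1.57084091e+00]), 'qvel': array([-3.00575540e-05, -2.36134511e-03,  2.75729524e-03,  1.39252240e-03,
        2.66392489e-03,  2.89494111e-04]), 'joint_efforts': array([-5.90496074e-04, -3.73138118e+01,  2.53009772e+01,  1.08145463e-02,
       -4.33527339e-05,  4.52617826e-06]), 'eef_pos': array([ 0.22026867, -0.44820685,  0.23048636]), 'tool_rot': array([ 9.74036437e-01,  2.26389230e-01, -2.21748298e-04, -9.41809017e-04]), 'ft_force': array([0.77099055, 0.48313157, 0.33910555]), 'wrist_torque': array([-0.02148853,  0.0031017 ,  0.01578548]), 'gripper_force': 0.0, 'opening': 0.9966423784252603}
```

View pics/top0.png

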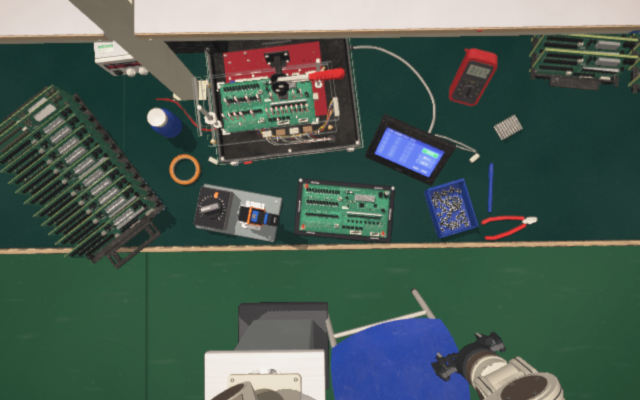

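View pics/side0.png

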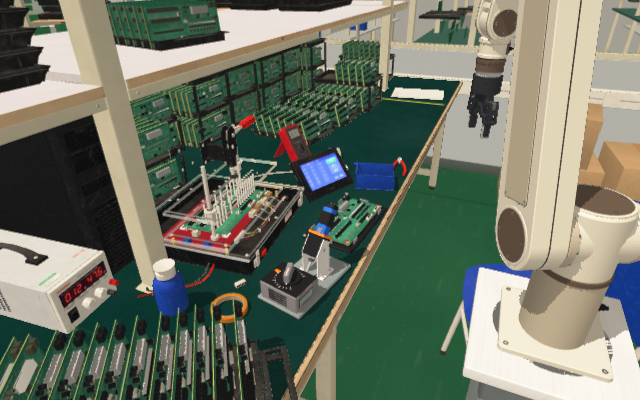

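```bash
python3 - <<'E'
import cv2,numpy as np
t=cv2.imread("pics/top0.png");s=cv2.imread("pics/side0.png")
a=cv2.resize(t[175:250,185:405],(792,270),interpolation=cv2.INTER_CUBIC)
b=cv2.resize(s[190:320,250:390],(355,330),interpolation=cv2.INTER_CUBIC)
c=np.zeros((600,792,3),np.uint8);c[:270]=a;c[270:,:355]=b
cv2.imwrite("pics/crop0.png",c)
E
```

```text
(no output)
```

View pics/crop0.png

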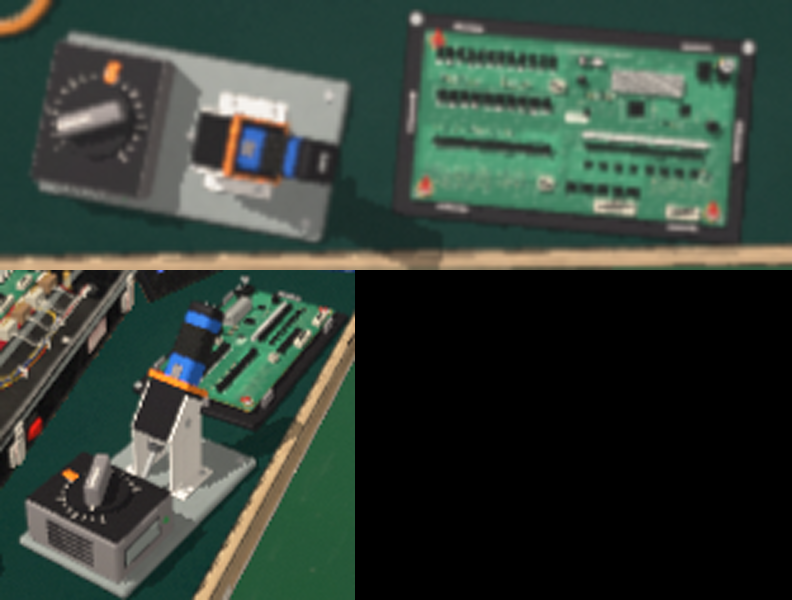

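```bash
cat > h.py <<'E'
import cv2,pickle,numpy as np
from scipy.spatial.transform import Rotation as R
from scipy.optimize import least_squares
C={n:pickle.load(open(f"{n}0.pkl","rb")) for n in("top","side")}
def proj(n,P): return cv2.projectPoints(np.atleast_2d(np.array(P,float)),C[n]["rvec"],C[n]["tvec"],C[n]["mtx"],None)[0][:,0]
def ray(n,px,z):
    c=C[n];M=cv2.Rodrigues(c["rvec"])[0];o=-M.T@c["tvec"].ravel()
    d=M.T@np.linalg.inv(c["mtx"])@np.r_[px,1];return o+d*(z-o[2])/d[2]
def fr(p,P): # pose x,y,yaw
    c,s=np.cos(p[2]),np.sin(p[2]);P=np.atleast_2d(np.array(P,float));return np.c_[p[0]+c*P[:,0]-s*P[:,1],p[1]+s*P[:,0]+c*P[:,1],P[:,2]]
def fit(obs,p0): # obs (cam,px,P)
    f=lambda p:np.concatenate([proj(n,fr(p,P))[0]-px for n,px,P in obs])
    r=least_squares(f,p0,loss="soft_l1");return r.x,f(r.x).reshape(-1,2)
E
python3 - <<'E'
from h import *
T=lambda u,v:np.array([185+u/3.6-.36,175+v/3.6-.36]); S=lambda u,v:np.array([250+u/2.536-.3,190+(v-270)/2.536-.3])
for n in C:
    im=C[n]["image"];h=cv2.cvtColor(im,cv2.COLOR_BGR2HSV)
    for nm,lo,hi in(("or",(8,170,150),(20,255,255)),("red",(0,150,110),(6,255,255))):
        k,_,st,ce=cv2.connectedComponentsWithStats(cv2.inRange(h,lo,hi))
        for i in range(1,k):
            x,y,w,hh,a=st[i]
            if a>=2 and ((n=="top" and 185<x<405 and 175<y<245)or(n=="side" and 250<x<390 and 190<y<310)): print(n,nm,st[i],ce[i].round(2))
b=lambda x,y:(x*.052,.0625+y*.041,.058);p=lambda x,y:(x*.06,y*.107,.006)
obs=[("top",T(350,82),p(1,-1)),("top",T(319,241),p(-1,-1)),("top",T(60,37),b(1,1)),("top",T(36,183),b(-1,1)),("top",T(141,198),b(-1,-1)),
("top",T(95,117),(0,.0625,.063)),
("side",S(20,540),p(1,1)),("side",S(125,597),p(-1,1)),("side",S(256,461),p(-1,-1)),("side",S(75,455),b(1,-1)),("side",S(27,497),b(1,1)),("side",S(172,490),b(-1,-1))]
x,r=fit(obs,[.5,.15,-.15]);print("dock",x,"\n",r.round(1))
ti=ray("top",T(113,73),.061);print("tab",ti, "mouth,grip",fr(x,[(0,-.062,.107),(0,-.0855,.1351),(0,.0625,.063)]).round(4))
nx=[("top",T(437,38),(.054,.106,.02)),("top",T(425,187),(-.054,.106,.02)),("top",T(713,211),(-.054,-.106,.02)),("top",T(728,62),(.054,-.106,.036))]
y,r=fit(nx,[.5,-.1,-.1]);print("nest",y,r.round(1),fr(y,[(.054,-.106,.036)]),ray("top",T(728,62),.036))
E
```

```text
top or [215 192   3   4   7] [216.14 193.43]
top or [247 208   5  15  30] [248.77 214.9 ]
top red [306 184   2   3   5] [306.4 185.2]
top red [302 225   2   2   3] [302.67 225.67]
top red [382 232   2   2   3] [382.67 232.67]
side or [309 229  23  11  61] [319.11 234.02]
side or [275 269   6   4  17] [277.53 270.29]
side red [345 240   3   1   3] [346. 240.]
side red [261 248   5   8  26] [263.27 252.08]
dock [ 0.52340574  0.06303493 -0.19026365] 
 [[ 0.9 -0.1]
 [ 1.6 -0.1]
 [-0.7  0.4]
 [-1.5 -0.5]
 [ 0.6  0.9]
 [ 1.   0.6]
 [-1.3  0.7]
 [-0.5  0.4]
 [-0.3  0.5]
 [ 2.3 -2.5]
 [-2.4  0.3]
 [ 0.5 -0.1]]
tab [0.56824565 0.11446856 0.061     ] mouth,grip [[ 0.5117  0.0022  0.107 ]
 [ 0.5072 -0.0209  0.1351]
 [ 0.5352  0.1244  0.063 ]]
nest [ 0.52705407 -0.21725601 -0.10087576] [[ 0.2  0.4]
 [ 0.  -0.4]
 [-0.  -0.2]
 [-0.2  0.2]] [[ 0.57010485 -0.3281552   0.036     ]] [ 0.57049895 -0.32869275  0.036     ]
```

```bash
python3 - <<'E'
from h import *
im=C["top"]["image"];h=cv2.cvtColor(im,cv2.COLOR_BGR2HSV)
m=cv2.inRange(h,(0,0,115),(179,70,255));k,l,st,ce=cv2.connectedComponentsWithStats(m[195:222,196:228])
for i in range(1,k):
    if st[i][4]>15:
        ys,xs=np.where(l==i);r=cv2.minAreaRect(np.c_[xs+196,ys+195].astype(np.float32));print(st[i],r)
        bx=cv2.boxPoints(r);W=np.array([ray("top",b,.085)[:2] for b in bx]);print(W.round(4),W.mean(0))
print(h[195:222,196:228,2])
t1=ray("top",(216.14,193.6),.061);t2=ray("side",(277.53,270.29),.061);print(t1,t2)
E
```

```text
[ 4  8 19  9 93] ((208.94232177734375, 207.21153259277344), (5.883483409881592, 18.238800048828125), 78.69007110595703)
[[0.5392 0.1516]
 [0.5475 0.1063]
 [0.5329 0.1034]
 [0.5246 0.1487]] [0.53604948 0.12749354]
[[ 62  61  62  60  60  59  59  60  61  59  61  74  65  62  74  76  65 101
  222 245 245 179  85  60  59  59  59  59  60  59  58  60]
 [ 61  63  67  59  59  59  59  62  74  68  67  96  84  69  89  94  70 108
  231 245 243 175  87  61  59  59  59  60  60  60  59  59]
 [ 63  64  77  64  59  59  59  66  99 102  77  93  94  71  65  65  60  86
  183 232 218 141  77  64  65  61  59  60  59  59  60  59]
 [ 62  64  74  65  60  61  63  67  98 131  89  65  66  60  59  59  58  62
   86 112 114  81  67  94  78  63  61  60  59  59  59  59]
 [ 62  64  75  64  60  65  93  83  75  96  74  61  61  59  59  59  59  61
   60  62  61  58  69 120  87  69  78  65  60  59  58  60]
 [ 61  61  59  59  59  72 122 105  74  66  62  60  59  60  59  59  59  59
   60  60  60  60  54  67  67  99 117  80  61  60  58  61]
 [ 60  63  58  59  61  63  73  69  62  59  60  59  59  60  60  60  60  60
   60  60  60  
[... 2074 characters left out ...]
55  52  56  56  57  55  55  54  55  53
   54  52  46  59 108  82  66  66  60  59  59  72  81  82]
 [ 57  57  57  56  57  56  57  57  57  57  57  58  55  51  49  48  47  43
   45  47  47  69 124 108  73  60  59  58  61  82  83  82]
 [ 56  56  56  57  57  56  57  57  57  58  59  59  58  56  50  47  47  47
   55  57  57  60  80 121  84  61  58  58  62  85  84  83]
 [ 57  56  57  57  57  57  56  56  57  58  58  58  58  58  58  56  57  57
   58  58  57  58  60  71  62  58  57  58  63  86  84  82]
 [ 57  57  57  57  56  56  56  57  57  58  58  58  58  58  58  58  58  59
   58  58  58  57  58  58  58  57  57  58  68  83  83  83]]
[0.57164216 0.11416448 0.061     ] [0.56758122 0.11345861 0.061     ]
```

```bash
cat >> h.py <<'E'
def rem(pos,x,z):
    "tool shift (mm) now, and rotvec, to reach pos with tool axes x,z"
    from plant import env
    s=env.read_state();r=R.from_quat(s["tool_rot"]);x=np.array(x,float);z=np.array(z,float)
    z/=np.linalg.norm(z);x-=z*(x@z);x/=np.linalg.norm(x);g=R.from_matrix(np.c_[x,np.cross(z,x),z])
    print("shift mm",(r.inv().apply(pos-s["eef_pos"])*1e3).round(1),"rot",(r.inv()*g).as_rotvec().round(3),"t",round(s["time_s"],2),"eef",s["eef_pos"].round(4),"j",s["joints"].round(2),"F",s["ft_force"].round(1),"op",round(s["opening"],3),"gf",s["gripper_force"])
E
python3 -m handwheel '[0,0,-0.18,0,0,0,0.3, 0,0,-0.18,0,0,0,0.3, 0,0,-0.18,0,0,0,0.3, 0,0,-0.18,0,0,0,0.3, 0,0,-0.18,0,0,0,0.3]' 40
python3 -c "
from h import *
a=np.radians(103)
rem(np.array([.535,.1245,.2]),[np.cos(a),np.sin(a),0],[0,0,-1])"
```

```text
time_s: 0.72
eef_pos: [0.2204, -0.4484, 0.2308]
tool_rot: [0.777, 0.63, 0.0, -0.001]
ft_force: [-0.0, -0.8, 0.1]
opening: 0.701
gripper_force: 0.0
shift mm [625.5 189.5  31.2] rot [-0.001 -0.001 -0.435] t 0.72 eef [ 0.2204 -0.4484  0.2308] j [-1.11  0.24  0.    1.34 -0.    0.66] F [-0.  -0.8  0.1] op 0.701 gf 0.0
```

```bash
M="python3 -m handwheel"
python3 -m handwheel '[0,0,0,41.7,12.6,0,0.3, 0,0,0,41.7,12.6,0,0.3, 0,0,0,41.7,12.6,0,0.3, 0,0,0,41.7,12.6,0,0.3, 0,0,0,41.7,12.6,0,0.3]' >/dev/null
python3 -m handwheel '[0,0,0,41.7,12.6,0,0.3, 0,0,0,41.7,12.6,0,0.3, 0,0,0,41.7,12.6,0,0.3, 0,0,0,41.7,12.6,0,0.3, 0,0,0,41.7,12.6,0,0.3]' >/dev/null
python3 -m handwheel '[0,0,0,41.7,12.6,0,0.3, 0,0,0,41.7,12.6,0,0.3, 0,0,0,41.7,12.6,0,0.3, 0,0,0,41.7,12.6,0,0.3, 0,0,0,41.7,12.6,0,0.3]' >/dev/null
python3 -m handwheel '[0,0,-0.179,0,0,0,0.3, 0,0,-0.179,0,0,0,0.3, 0,0,-0.179,0,0,0,0.3, 0,0,-0.179,0,0,0,0.3, 0,0,-0.179,0,0,0,0.3]' >/dev/null
python3 -m handwheel '[0,0,-0.179,0,0,0,0.3, 0,0,-0.179,0,0,0,0.3, 0,0,-0.179,0,0,0,0.3, 0,0,-0.179,0,0,0,0.3, 0,0,-0.179,0,0,0,0.3]' >/dev/null
python3 -m handwheel '[0,0,-0.179,0,0,0,0.3, 0,0,-0.179,0,0,0,0.3, 0,0,-0.179,0,0,0,0.3, 0,0,-0.179,0,0,0,0.3, 0,0,-0.179,0,0,0,0.3]' >/dev/null
python3 -m handwheel '[0,0,-0.179,0,0,0,0.3, 0,0,-0.179,0,0,0,0.3, 0,0,-0.179,0,0,0,0.3, 0,0,-0.179,0,0,0,0.3, 0,0,-0.179,0,0,0,0.3]'
python3 -c "
from h import *
a=np.radians(283)
rem(np.array([.535,.1245,.066]),[np.cos(a),np.sin(a),0],[0,0,-1])"
```

```text
time_s: 5.1
eef_pos: [0.5377, 0.1223, 0.2306]
tool_rot: [0.784, -0.621, -0.0, 0.001]
ft_force: [-0.2, 0.7, -0.2]
opening: 0.7
gripper_force: 0.0
shift mm [ -2.8   1.9 164.6] rot [ 0.001 -0.     0.003] t 5.1 eef [0.5377 0.1223 0.2306] j [ 0.22  0.34  0.15  1.37 -0.   -1.58] F [-0.2  0.7 -0.2] op 0.7 gf 0.0
```

```bash
python3 -m handwheel '[0,0,0,-2.5,2,40,0.3, 0,0,0,0,0,40,0.3, 0,0,0,0,0,40,0.3, 0,0,0,0,0,30,0.3, 0,0,0,0,0,12,0.3]'
python3 -m handwheel '[0,0,0,0,0,2,0.6, 0,0,0,0,0,0,0.8, 0,0,0,0,0,0,1, 0,0,0,0,0,0,1, 0,0,0,0,0,0,1]' 30
python3 - <<'E'
from plant import env
import cv2
s=env.snapshot("side")["image"][190:320,230:390];t=env.snapshot("top")["image"][175:245,185:305]
import numpy as np
c=np.zeros((580,700,3),np.uint8);c[:325,:400]=cv2.resize(s,(400,325));c[330:575,:420]=cv2.resize(t,(420,245));cv2.imwrite("pics/g1.png",c)
E
```

```text
time_s: 5.72
eef_pos: [0.5337, 0.1239, 0.0669]
tool_rot: [0.782, -0.623, -0.001, 0.002]
ft_force: [0.2, 0.4, 0.5]
opening: 0.702
gripper_force: 0.0
time_s: 6.35
eef_pos: [0.5342, 0.1242, 0.0687]
tool_rot: [0.782, -0.623, -0.001, 0.001]
ft_force: [-4.5, -0.4, 4.8]
opening: 0.156
gripper_force: 31.3
```

View pics/g1.png

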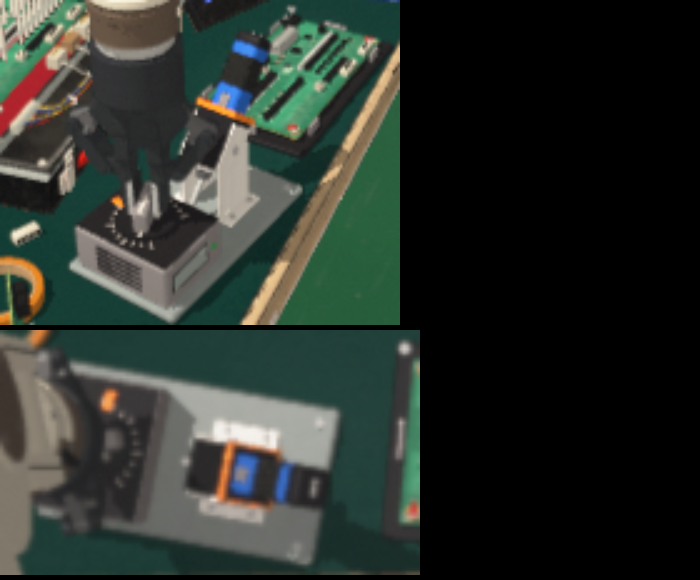

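```bash
python3 -m handwheel '[0,0,0.14,0,0,-1,1, 0,0,0.14,0,0,0,1, 0,0,0.14,0,0,0,1, 0,0,0.14,0,0,0,1, 0,0,0.14,0,0,0,1]'
python3 -m handwheel '[0,0,0.14,0,0,0,1, 0,0,0.14,0,0,0,1, 0,0,0.14,0,0,0,1, 0,0,0.14,0,0,0,1, 0,0,0.14,0,0,0,1]'
python3 -m handwheel '[0,0,0.14,0,0,0,1, 0,0,0.14,0,0,0,1, 0,0,0.14,0,0,0,1, 0,0,0.14,0,0,0,1, 0,0,0.14,0,0,0,1]'
python3 -m handwheel '[0,0,0,0,0,0,0.3, 0,0,0,0,0,0,0.3, 0,0,0,0,0,-40,0.3, 0,0,0,0,0,-50,0.3, 0,0,0,0,0,-50,0.3]'
python3 -c "
from h import *
a=np.radians(-10.9+90)
rem(np.array([.5072,-.0209,.23]),[np.cos(a),np.sin(a),0],[0,0,-1])"
```

```text
time_s: 7.08
eef_pos: [0.5334, 0.1243, 0.0687]
tool_rot: [-0.519, 0.855, 0.001, -0.002]
ft_force: [-5.4, -0.5, 1.4]
opening: 0.157
gripper_force: 30.8
time_s: 7.7
eef_pos: [0.5329, 0.1248, 0.0687]
tool_rot: [-0.194, 0.981, 0.001, -0.002]
ft_force: [-7.5, 1.0, 2.2]
opening: 0.156
gripper_force: 30.9
time_s: 8.32
eef_pos: [0.5328, 0.1256, 0.0687]
tool_rot: [0.153, 0.988, 0.001, -0.003]
ft_force: [-6.5, 3.7, 1.7]
opening: 0.154
gripper_force: 30.9
time_s: 8.95
eef_pos: [0.536, 0.1241, 0.2104]
tool_rot: [0.152, 0.988, 0.0, 0.001]
ft_force: [0.7, 0.9, 0.6]
opening: 0.702
gripper_force: 0.0
shift mm [ -16.  -147.   -19.7] rot [1.000e-03 1.000e-03 1.457e+00] t 8.95 eef [0.536  0.1241 0.2104] j [ 0.23  0.35  0.1   1.32 -0.    0.53] F [0.7 0.9 0.6] op 0.702 gf 0.0
```

```bash
python3 -m handwheel '[0,0,0,-3.2,-29.4,-4,0.1, 0,0,0,-3.2,-29.4,-4,0.1, 0,0,0,-3.2,-29.4,-4,0.1, 0,0,0,-3.2,-29.4,-4,0.1, 0,0,0,-3.2,-29.4,-4,0.1]' > /dev/null
python3 -m handwheel '[0,0,0.16,0,0,0,0.1, 0,0,0.16,0,0,0,0.1, 0,0,0.16,0,0,0,0.1, 0,0,0.16,0,0,0,0.1, 0,0,0.16,0,0,0,0.1]' >/dev/null
python3 -m handwheel '[0,0,0.16,0,0,0,0.1, 0,0,0.16,0,0,0,0.1, 0,0,0.16,0,0,0,0.1, 0,0,0.16,0,0,0,0.1, 0,0,0.017,0,0,0,0.1]'
python3 - <<'E'
from plant import env
import cv2
import numpy as np
I={n:env.snapshot(n)["image"] for n in("side","top")}
for n in I: cv2.imwrite(f"pics/{n}2.png",I[n])
s=I["side"][180:320,250:380];t=I["top"][180:245,190:310]
c=np.zeros((590,790,3),np.uint8);c[:590,:548]=0
c[:280,:260]=cv2.resize(s,None,fx=2,fy=2);c[285:545,:480]=cv2.resize(t,None,fx=4,fy=4,interpolation=2)
c[:280,270:590]=cv2.resize(I["side"][255:311,265:329],(320,280),interpolation=2)
c[290:590,490:790]=cv2.resize(I["top"][188:228,192:232],(300,300),interpolation=2)
cv2.imwrite("pics/d2.png",c)
E
python3 -c "
from h import *
a=np.radians(-10.9+90)
rem(np.array([.5072,-.0209,.23]),[np.cos(a),np.sin(a),0],[0,0,-1])"
```

```text
time_s: 10.82
eef_pos: [0.5071, -0.0209, 0.2289]
tool_rot: [0.771, 0.637, 0.0, 0.001]
ft_force: [0.6, -0.2, -0.2]
opening: 0.902
gripper_force: 0.0
shift mm [-0.   0.2 -1.3] rot [ 0.001 -0.     0.001] t 10.93 eef [ 0.507  -0.0208  0.2287] j [-0.04  0.26  0.02  1.33 -0.    1.72] F [ 0.  -0.3  0.4] op 0.898 gf 0.0
```

View pics/d2.png

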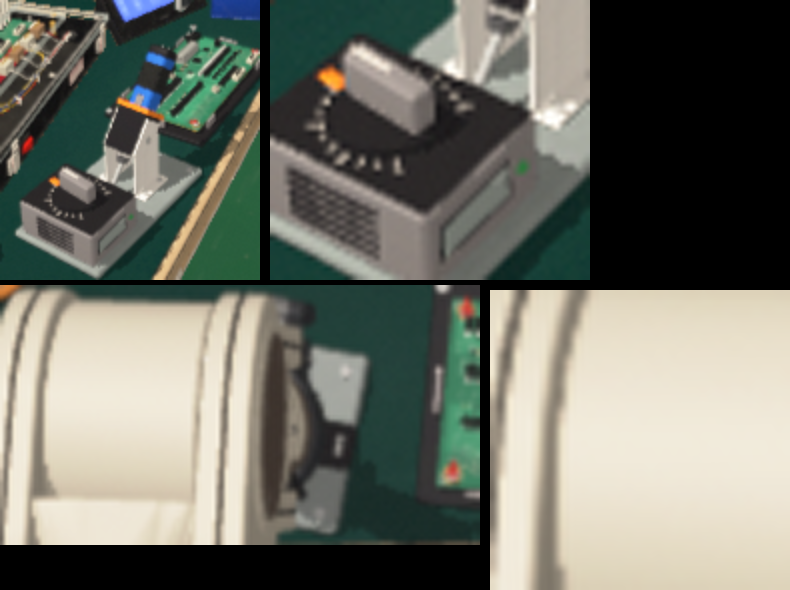

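```bash
python3 -m handwheel '[0,0,0,-50,0,0,0.1, 0,0,0,-50,0,0,0.1, 0,0,0,-50,0,0,0.1, 0,0,0,-50,0,0,0.1, 0,0,0,-50,0,0,0.1]'
python3 - <<'E'
from plant import env
import cv2
import numpy as np
t=env.snapshot("top")["image"];cv2.imwrite("pics/top3.png",t)
c=np.zeros((600,800,3),np.uint8);c[:400,:400]=cv2.resize(t[188:228,192:232],(400,400),interpolation=2)
c[400:600,:]=cv2.resize(t[180:235,190:410],(800,200),interpolation=2)
cv2.imwrite("pics/d3.png",c)
E
```

```text
time_s: 11.55
eef_pos: [0.459, -0.2678, 0.2286]
tool_rot: [0.771, 0.637, 0.0, 0.0]
ft_force: [0.8, -0.3, -0.1]
opening: 0.894
gripper_force: 0.0
```

View pics/d3.png

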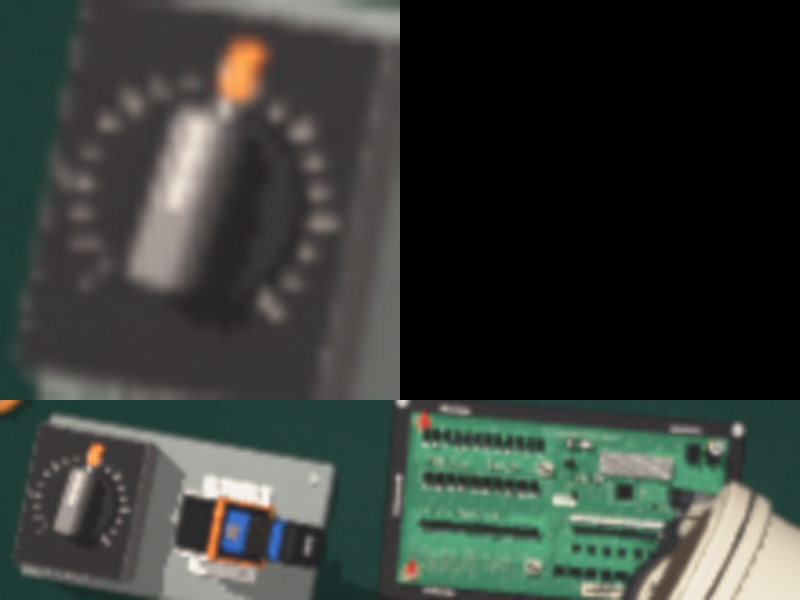

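```bash
python3 - <<'E'
from h import *
t=cv2.imread("pics/top3.png");q=lambda u,v:np.array([192+u/10-.45,188+v/10-.45])
tk=np.array([(132,103),(105,122),(90,152),(85,185),(82,213),(85,243),(95,280),(270,305),(290,283),(308,255),(322,222),(318,190),(300,132),(275,112),(190,80),(160,88)])
W=np.array([ray("top",q(*p),.0585)[:2] for p in tk])
r=least_squares(lambda p:np.hypot(*(W-p[:2]).T)-p[2],[.53,.125,.03],loss="soft_l1",f_scale=.002).x;print("ring",r)
h=cv2.cvtColor(t,cv2.COLOR_BGR2HSV)[188:228,192:232]
w=np.clip(h[:,:,1].astype(float)-130,0,None)*(h[:,:,2]>100)*((h[:,:,0]>5)&(h[:,:,0]<22));w[14:]=0
yy,xx=np.mgrid[188:228,192:232];tab=ray("top",((w*xx).sum()/w.sum(),(w*yy).sum()/w.sum()),.061)
d=tab[:2]-r[:2];print("tab",tab,np.degrees(np.arctan2(d[1],d[0])),np.hypot(*d))
ix=ray("top",q(226,107),.063)[:2]-r[:2];print("ix",np.degrees(np.arctan2(ix[1],ix[0])),np.hypot(*ix))
v=h[:,:,2];m=((v>125)&(h[:,:,1]<60)&(yy>198)&(yy<218)&(xx>203)&(xx<217)).astype(np.uint8)
k,l,st,ce=cv2.connectedComponentsWithStats(m);i=1+st[1:,4].argmax();ys,xs=np.where(l==i)
P=np.array([ray("top",(x+192,y+188),.085)[:2] for x,y in zip(xs,ys)]);P-=P.mean(0);e=np.linalg.svd(P)[2][0];e*=np.sign(e[0]);print("bar",np.degrees(np.arctan2(e[1],e[0])),len(P))
from plant import env
print("dial grip final yaw -> ",103-120.3)
E
```

```text
ring [0.53496279 0.12688888 0.03145372]
tab [0.57032851 0.11449106 0.061     ] -19.318649651299832 0.03747585143795881
ix -17.884054314830014 0.02591349974153094
bar -18.546001770171923 87
dial grip final yaw ->  -17.299999999999997
```

```bash
python3 -m handwheel '[0,0,0,50,0,0,0.3, 0,0,0,50,0,0,0.3, 0,0,0,50,0,0,0.3, 0,0,0,50,0,0,0.3, 0,0,0,50,0,0,0.3]'  >/dev/null
python3 -m handwheel '[0,0,-0.16,0,0,0,0.3, 0,0,-0.16,0,0,0,0.3, 0,0,-0.16,0,0,0,0.3, 0,0,-0.16,0,0,0,0.3, 0,0,-0.16,0,0,0,0.3]' >/dev/null
python3 -m handwheel '[0,0,-0.16,0,0,0,0.3, 0,0,-0.16,0,0,0,0.3, 0,0,-0.16,0,0,0,0.3, 0,0,-0.16,0,0,0,0.3, 0,0,-0.017,0,0,0,0.3]' >/dev/null
python3 -m handwheel '[0,0,0,3.2,29.4,0,0.3, 0,0,0,3.2,29.4,0,0.3, 0,0,0,3.2,29.4,0,0.3, 0,0,0,3.2,29.4,0,0.3, 0,0,0,3.2,29.4,0,0.3]'
python3 -c "
from h import *
a=np.radians(162.5)
rem(np.array([.534,.1248,.068]),[np.cos(a),np.sin(a),0],[0,0,-1])"
```

```text
time_s: 14.1
eef_pos: [0.5358, 0.1254, 0.2284]
tool_rot: [0.152, 0.988, -0.0, 0.0]
ft_force: [1.0, 0.2, 0.0]
opening: 0.699
gripper_force: 0.0
shift mm [  1.5  -1.1 160.4] rot [ 0.     0.    -0.001] t 14.1 eef [0.5358 0.1254 0.2284] j [ 0.23  0.34  0.14  1.36 -0.    0.54] F [1.  0.2 0. ] op 0.699 gf 0.0
```

```bash
python3 -m handwheel '[0,0,0,1.5,-1,40,0.3, 0,0,0,0,0,40,0.3, 0,0,0,0,0,40,0.3, 0,0,0,0,0,30,0.3, 0,0,0,0,0,10,0.3]' >/dev/null
python3 -m handwheel '[0,0,0,0,0,0,1, 0,0,0,0,0,0,1, 0,0,0,0,0,0,1, 0,0,0,0,0,0,1, 0,0,0,0,0,0,1]' 30
python3 -m handwheel '[0,0,0.018,0,0,0,1, 0,0,0.017,0,0,0,1, 0,0,0,0,0,0,1, 0,0,0,0,0,0,0.3, 0,0,0,0,0,0,0.3]'
python3 -m handwheel '[0,0,0,0,0,-40,0.3, 0,0,0,0,0,-50,0.3, 0,0,0,0,0,-50,0.3, 0,0,0,0,0,-20,0.3, 0,0,0,0,0,0,0.3]'
python3 -c "
from h import *
a=np.radians(-10.9+90)
rem(np.array([.5072,-.0209,.23]),[np.cos(a),np.sin(a),0],[0,0,-1])"
```

```text
time_s: 15.35
eef_pos: [0.5353, 0.1248, 0.0701]
tool_rot: [0.152, 0.988, 0.001, 0.002]
ft_force: [0.5, 2.1, 6.7]
opening: 0.154
gripper_force: 33.9
time_s: 15.98
eef_pos: [0.5333, 0.1234, 0.0679]
tool_rot: [0.169, 0.986, -0.001, -0.0]
ft_force: [-0.8, 0.2, 0.9]
opening: 0.573
gripper_force: 0.0
time_s: 16.6
eef_pos: [0.5348, 0.1238, 0.2298]
tool_rot: [0.169, 0.986, 0.001, 0.002]
ft_force: [-0.1, 0.3, 0.5]
opening: 0.699
gripper_force: 0.0
shift mm [ -22.3 -145.6   -0.3] rot [3.000e-03 1.000e-03 1.421e+00] t 16.6 eef [0.5348 0.1238 0.2298] j [ 0.23  0.34  0.13  1.36 -0.    0.57] F [-0.1  0.3  0.5] op 0.699 gf 0.0
```

```bash
python3 -m handwheel '[0,0,0,-4.4,-29,0,0.1, 0,0,0,-4.4,-29,0,0.1, 0,0,0,-4.4,-29,0,0.1, 0,0,0,-4.4,-29,0,0.1, 0,0,0,-4.4,-29,0,0.1]' >/dev/null
python3 -m handwheel '[0,0,0.16,0,0,0,0.1, 0,0,0.16,0,0,0,0.1, 0,0,0.16,0,0,0,0.1, 0,0,0.16,0,0,0,0.1, 0,0,0.16,0,0,0,0.1]' >/dev/null
python3 -m handwheel '[0,0,0.16,0,0,0,0.1, 0,0,0.16,0,0,0,0, 0,0,0.16,0,0,0,0, 0,0,0.141,0,0,0,0, 0,0,0,0,0,0,0]'
python3 - <<'E'
from h import *
x=[.5234,.0630,-.1903]
print("lip pred top",proj("top",fr(x,[(0,-.045,.121)])),"obs 248.8 214.9; ray",ray("top",(248.77,214.9),.121),fr(x,[(0,-.045,.121)]))
c=cv2.cvtColor(C["top"]["image"],cv2.COLOR_BGR2HSV);m=cv2.inRange(c,(100,150,80),(125,255,255))[200:240,240:290]
k,l,st,ce=cv2.connectedComponentsWithStats(m)
for i in range(1,k):
    if st[i][4]>5: print("blue",st[i],ce[i]+[240,200])
c=cv2.cvtColor(C["side"]["image"],cv2.COLOR_BGR2HSV);m=cv2.inRange(c,(100,150,80),(125,255,255))[190:245,300:345]
k,l,st,ce=cv2.connectedComponentsWithStats(m)
for i in range(1,k):
    if st[i][4]>5: print("blueS",st[i],ce[i]+[300,190])
ax=lambda L:(0,.002-.643*L,.030+.766*L)
for L in(.11,.137,.16,.175):print(L,proj("top",fr(x,[ax(L)]))[0],proj("side",fr(x,[ax(L)]))[0])
t=rem(np.array([.5072,-.0209,.23]),[np.cos(1.38),np.sin(1.38),0],[0,0,-1])
E
```

```text
time_s: 18.48
eef_pos: [0.5051, -0.0203, 0.2262]
tool_rot: [0.771, 0.637, -0.002, -0.001]
ft_force: [-0.6, 1.1, -0.1]
opening: 1.002
gripper_force: 0.0
lip pred top [[249.98478907 214.70677103]] obs 248.8 214.9; ray [0.51446226 0.02179345 0.121     ] [[0.51488809 0.01881236 0.121     ]]
blue [11 10  8 12 44] [254.68181818 215.59090909]
blue [24 14  4 10 28] [265.35714286 218.21428571]
blueS [23 16 14  9 71] [329.50704225 209.81690141]
blueS [ 15  32  16  13 104] [323.04807692 228.15384615]
0.11 [259.84681317 216.42294851] [321.38986423 229.09188011]
0.137 [265.85987234 217.57427158] [325.41688477 218.44422171]
0.16 [271.15133291 218.58742986] [328.83193381 209.4146488 ]
0.175 [274.68980063 219.26494182] [331.05156296 203.5458302 ]
shift mm [-0.2  2.2 -3.8] rot [-0.004  0.001  0.002] t 18.48 eef [ 0.5051 -0.0203  0.2262] j [-0.04  0.26  0.01  1.33 -0.    1.72] F [-0.6  1.1 -0.1] op 1.002 gf 0.0
```

```bash
python3 -m handwheel '[0,0,0,0,2,35,0, 0,0,0,0,0,35,0, 0,0,0,0,0,30,0, 0,0,0,0,0,10,0, 0,0,0,0,0,0,0]'
python3 -m handwheel '[0,0,0,0,0,0,1, 0,0,0,0,0,0,1, 0,0,0,0,0,0,1, 0,0,0,0,0,0,1, 0,0,0,0,0,0,1]' 30
python3 - <<'E'
from plant import env
import cv2,numpy as np
s=env.snapshot("side")["image"];t=env.snapshot("top")["image"]
c=np.zeros((520,480,3),np.uint8);c[:520]=cv2.resize(s[170:300,260:380],(480,520),interpolation=2);cv2.imwrite("pics/g4.png",c)
s=env.read_state();print(s["wrist_torque"],s["ft_force"])
E
```

```text
time_s: 19.1
eef_pos: [0.5076, -0.0206, 0.1176]
tool_rot: [0.771, 0.637, -0.001, -0.001]
ft_force: [-0.9, 0.7, 0.1]
opening: 1.0
gripper_force: 0.0
time_s: 19.73
eef_pos: [0.5074, -0.0204, 0.119]
tool_rot: [0.771, 0.637, -0.0, -0.0]
ft_force: [-3.3, 0.6, 5.4]
opening: 0.329
gripper_force: 29.7
[0.15508732 0.82829783 0.08359736] [-3.97555152  0.00850151  5.71280185]
```

View pics/g4.png

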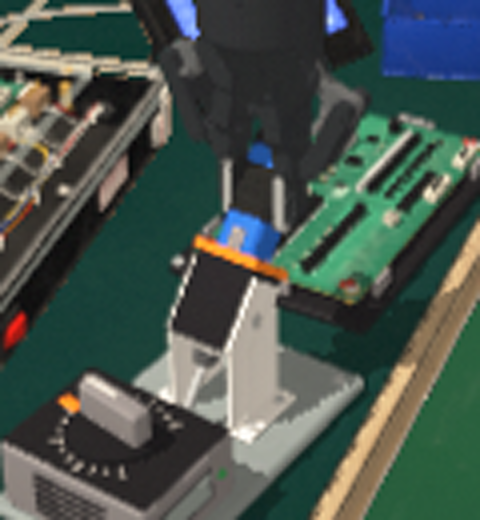

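```bash
python3 -m handwheel '[0,0,0,0,0,0,1, 0,0,0,0,0,0,1, 0,0,0,-3.9,0,-4.6,1, 0,0,0,-6.4,0,-7.7,1, 0,0,0,-6.4,0,-7.7,1]' 80
python3 -m handwheel '[0,0,0,-9.6,0,-11.5,1, 0,0,0,-9.6,0,-11.5,1, 0,0,0,-9.6,0,-11.5,1, 0,0,0,-9.6,0,-11.5,1, 0,0,0,-9.6,0,-11.5,1]'
python3 -m handwheel '[0,0,0,-9.6,0,-11.5,1, 0,0,0,-9.6,0,-11.5,1, 0,0,0,0,0,-20,1, 0,0,0,0,0,-25,1, 0,0,0,0,0,-25,1]'
python3 -c "
from h import *
z=np.array([.643*np.cos(-.5225),.643*np.sin(-.5225),-.766])
rem(np.array([.57,-.328,.25]),[-np.cos(-.5225)*.766,-np.sin(-.5225)*.766,-.643],z)"
```

```text
time_s: 20.45
eef_pos: [0.5048, -0.0367, 0.1386]
tool_rot: [0.771, 0.637, 0.0, -0.001]
ft_force: [-0.5, 5.1, -2.3]
opening: 0.313
gripper_force: 78.3
time_s: 21.08
eef_pos: [0.4958, -0.0853, 0.1967]
tool_rot: [0.771, 0.637, -0.0, 0.0]
ft_force: [-1.0, 0.1, -1.4]
opening: 0.313
gripper_force: 78.2
time_s: 21.7
eef_pos: [0.4921, -0.1033, 0.2899]
tool_rot: [0.771, 0.637, -0.0, -0.0]
ft_force: [-0.3, -0.5, -3.3]
opening: 0.319
gripper_force: 78.3
shift mm [-205.9  118.9   39.9] rot [-0.432 -0.605 -1.185] t 21.7 eef [ 0.4921 -0.1033  0.2899] j [-0.21  0.23  0.14  1.48 -0.    1.55] F [-0.3 -0.5 -3.3] op 0.319 gf 78.34657430648804
```

```bash
python3 -m handwheel '[0,0,-0.155,0,0,0,1, 0,0,-0.155,0,0,0,1, 0,0,-0.155,0,0,0,1, 0,0,-0.155,0,0,0,1, 0,0,-0.155,0,0,0,1]' >/dev/null
python3 -m handwheel '[0,0,-0.155,0,0,0,1, 0,0,-0.155,0,0,0,1, 0,0,-0.155,0,0,0,1, 0,-0.1,0,0,0,0,1, 0,-0.12,0,0,0,0,1]' >/dev/null
python3 -m handwheel '[0,-0.12,0,0,0,0,1, 0,-0.12,0,0,0,0,1, 0,-0.12,0,0,0,0,1, 0,-0.118,0,0,0,0,1, 0,0,0,0,0,0,1]'
python3 -c "
from h import *
z=np.array([.643*np.cos(-.5225),.643*np.sin(-.5225),-.766])
rem(np.array([.58,-.334,.25]),[-np.cos(-.5225)*.766,-np.sin(-.5225)*.766,-.643],z)"
```

```text
time_s: 23.58
eef_pos: [0.4887, -0.1022, 0.2855]
tool_rot: [0.241, 0.909, -0.088, 0.327]
ft_force: [0.1, 1.0, -2.5]
opening: 0.318
gripper_force: 78.7
shift mm [-126.7 -155.8  151.6] rot [ 0.    -0.007  0.004] t 23.57 eef [ 0.4887 -0.1022  0.2855] j [-0.02 -0.23 -0.56  0.61 -0.31  0.4 ] F [ 0.1  1.  -2.5] op 0.318 gf 78.6519205570221
```

```bash
python3 -m handwheel '[0,0,0,-12.7,-15.6,15.2,1, 0,0,0,-12.7,-15.6,15.2,1, 0,0,0,-12.7,-15.6,15.2,1, 0,0,0,-12.7,-15.6,15.2,1, 0,0,0,-12.7,-15.6,15.2,1]' >/dev/null
python3 -m handwheel '[0,0,0,-12.7,-15.6,15.2,1, 0,0,0,-12.7,-15.6,15.2,1, 0,0,0,-12.7,-15.6,15.2,1, 0,0,0,-12.7,-15.6,15.2,1, 0,0,0,-12.7,-15.6,15.2,1]'
python3 - <<'E'
from plant import env
import cv2,numpy as np
s=env.snapshot("side")["image"];t=env.snapshot("top")["image"]
cv2.imwrite("pics/s5.png",s);cv2.imwrite("pics/t5.png",t)
c=np.zeros((600,800,3),np.uint8);c[:,:400]=cv2.resize(s[150:270,320:400],(400,600),interpolation=2);c[:400,400:]=cv2.resize(t[150:230,330:410],(400,400),interpolation=2);cv2.imwrite("pics/g5.png",c)
E
```

```text
time_s: 24.82
eef_pos: [0.5851, -0.3376, 0.2547]
tool_rot: [0.242, 0.908, -0.088, 0.33]
ft_force: [0.0, 0.5, -2.0]
opening: 0.318
gripper_force: 78.7
```

View pics/g5.png

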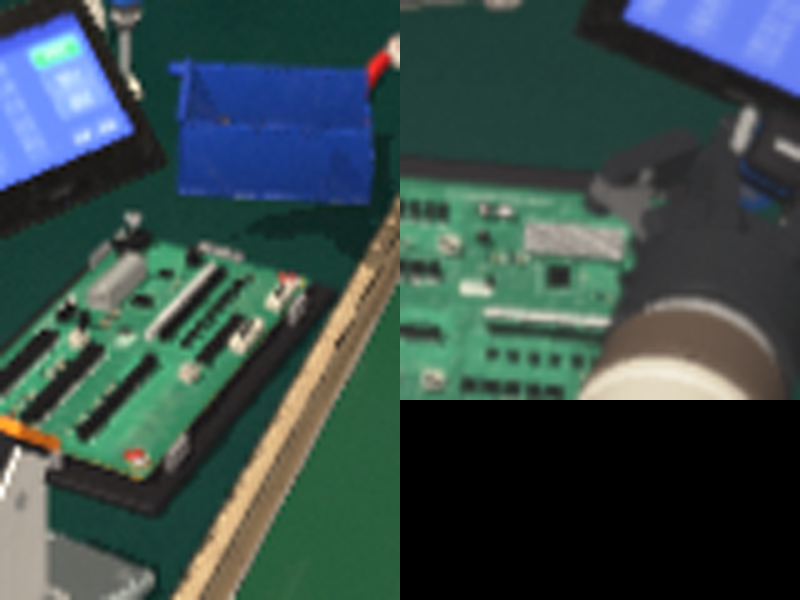

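```bash
python3 - <<'E'
import cv2
s=cv2.imread("pics/s5.png");cv2.imwrite("pics/g6.png",cv2.resize(s[130:205,315:385],(560,600),interpolation=cv2.INTER_CUBIC))
E
python3 - <<'E'
from h import *
print("screw pred side",proj("side",[[.5705,-.3287,.036],[.5705,-.3287,.016]]))
from plant import env
s=env.read_state();r=R.from_quat(s["tool_rot"]);d=r.apply([-.643,0,-.766]);print("d",d)
for L in (.13,.137,.145):
  g=s["eef_pos"]+r.apply([0,0,-.019]);t=g-L*d;print(L,t,proj("side",[t,t+.03*d,t+.05*d]).round(1).tolist())
E
```

```text
screw pred side [[345.16544938 192.92254781]
 [345.05643565 198.43983693]]
d [ 6.60705738e-04 -3.39854649e-04  1.00010222e+00]
0.13 [ 0.57456919 -0.33267552  0.13902188] [[345.0, 162.4], [345.1, 153.3], [345.2, 147.1]]
0.137 [ 0.57456457 -0.33267315  0.13202117] [[344.9, 164.5], [345.1, 155.4], [345.2, 149.3]]
0.145 [ 0.57455928 -0.33267043  0.12402035] [[344.9, 166.9], [345.0, 157.9], [345.2, 151.7]]
```

View pics/g6.png

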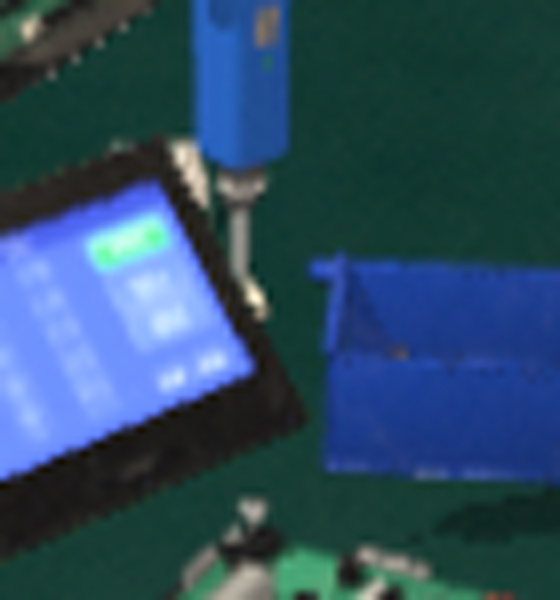

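```bash
python3 - <<'E'
from h import *
t=C["top"]["image"].astype(int)[186:200,380:396];print(t.min(2))
s=cv2.imread("pics/s5.png").astype(int)[188:200,340:353];print(s.min(2))
b=cv2.imread("pics/s5.png").astype(int)[155:170,338:352];print(b[:,:,2])
for tp in((387,192.0),(387.3,191.6)):
  f=lambda p:np.r_[proj("top",[[*p,.036]])[0]-tp,proj("side",[[*p,.036]])[0]-[346.06+.35,192.1]]
  q=least_squares(f,[.57,-.328]);print(q.x,q.fun)
E
```

```text
[[ 58  57  54  49  49  50  47  48  46  43  46  70 114 105  64  37]
 [ 95  92  75  56  50  52  52  52  52  52  58 111 179 167 100  47]
 [129 124  98  65  54  52  51  51  51  51  64 127 186 180 111  52]
 [ 84  85  83  63  55  56  57  57  56  54  57 100 160 148  86  41]
 [ 61  61  62  57  63  76  77  79  73  61  56  59  77  72  48  34]
 [ 61  60  61  66  86 112 124 137 120  82  58  52  50  51  38  34]
 [ 47  48  54  76  87 145 154 168 153 101  61  53  51  50  37  34]
 [ 42  42  52  80  79 153 156 148 144  96  60  53  50  49  37  34]
 [ 39  41  45  51  54  99 155 149 110  68  55  51  51  50  36  33]
 [ 40  42  47  50  42  50  73  75  59  49  50  50  50  48  37  34]
 [ 42  43  51  59  47  41  42  41  45  45  43  48  50  48  36  35]
 [ 46  48  55  61  51  44  43  45  47  45  43  47  49  48  38  35]
 [ 63  66  62  73  70  56  53  61  53  45  44  43  49  48  37  34]
 [ 80  82  71  78  86  70  66  74  60  49  46  48  49  45  38  35]]
[[ 30  25  27  22  24  22  24  24  23  23  23  19  21]
 [ 20  21  21  23  23  24  23  24  21  22  22  23  22]
 [ 23  21  22  23  23  23  23  25  25  21  22  22  
[... 837 characters left out ...]
 16  19  19  21]
 [106  47  37  37  33  52 134 132  37  18  19  18  18  22]
 [114  80  36  36  38  57 134 132  32  17  18  19  18  19]
 [131 106  50  40  41  57 126 128  16  19  17  19  18  18]
 [143 112  82  40  38  46  91 127  66  19  17  17  18  16]
 [150 127 106  53  37  35  54 131 160  41  19  19  17  19]
 [154 139 115  82  43  40  36  96 231 155  20  16  20  14]
 [149 145 132 106  54  50  37  86 223 230  45  18  19  15]
 [148 144 140 114  83  46  37  35  68 160  84  17  16  17]
 [162 142 140 127 106  49  37  34  61 139  72  19  18  17]]
[ 0.56907578 -0.33020108] [ 0.45106606  0.39505736 -0.65471507  0.69410475]
[ 0.56979268 -0.33096309] [ 0.43583571  0.51727039 -0.78289458  0.54626391]
```

```bash
python3 - <<'E'
from h import *
for off in (0,.4):
  f=lambda p:np.r_[proj("top",[[*p,.036]])[0]-(386.8,192.2),proj("side",[[*p,.035]])[0]-[346.05+off,192.8]]
  q=least_squares(f,[.57,-.328]);print(q.x,q.fun)
print(proj("side",[[.57,-.329,.036],[.57,-.329,.066],[.58,-.329,.066],[.57,-.319,.066]]))
tip=np.array([.5746,-.3327,.132])
a=np.radians(-29.94);z=np.array([.643*np.cos(a),.643*np.sin(a),-.766])
rem(np.array([.5851,-.3376,.2547])+np.array([.5693,-.3285,.066])-tip,[-np.cos(a)*.766,-np.sin(a)*.766,-.643],z)
E
```

```text
[ 0.56899369 -0.3292005 ] [ 0.26951672  0.23248738 -0.38715968  0.41695016]
[ 0.56851138 -0.32937946] [ 0.34216036  0.4151228  -0.62404319  0.41961932]
[[345.34732965 192.9092587 ]
 [345.51610881 184.47371439]
 [342.52017064 183.91690681]
 [344.3838767  185.84742235]]
shift mm [47.9  2.  45.6] rot [-0.001 -0.001 -0.001] t 24.93 eef [ 0.5852 -0.3388  0.2545] j [-0.53  0.12 -0.33  0.42  0.   -0.  ] F [-0.9  0.6 -2.4] op 0.317 gf 78.59280109405518
```

```bash
python3 -m handwheel '[0,0,0,12,0.4,11.4,1, 0,0,0,12,0.4,11.4,1, 0,0,0,12,0.4,11.4,1, 0,0,0,8,0,7.6,1, 0,0,0,3.9,0,3.8,1]' >/dev/null
python3 -m handwheel '[0,0,0,0,0,0,1, 0,0,0,0,0,0,1, 0,0,0,0,0,0,1, 0,0,0,0,0,0,1, 0,0,0,0,0,0,1]'
python3 - <<'E'
from plant import env
import cv2,numpy as np
s=env.snapshot("side")["image"];cv2.imwrite("pics/s7.png",s);cv2.imwrite("pics/g7.png",cv2.resize(s[150:210,315:385],(700,600),interpolation=cv2.INTER_CUBIC))
print(s[176:196,340:352].astype(int).min(2))
from h import *
s=env.read_state();r=R.from_quat(s["tool_rot"]);d=r.apply([-.643,0,-.766]);t=s["eef_pos"]+r.apply([0,0,-.019])-.137*d;print("d",d,"tip",t,proj("side",t),s["qvel"].round(4))
E
```

```text
time_s: 26.18
eef_pos: [0.5781, -0.3306, 0.1885]
tool_rot: [0.242, 0.908, -0.088, 0.331]
ft_force: [0.4, 0.1, -2.1]
opening: 0.316
gripper_force: 78.7
[[166 148 128 109  70  70  70  51  26  33  29  19]
 [115 112 100  91  60  87  99  28  25  32  30  21]
 [100  90  54  39  46 112 120  30  32  34  30  30]
 [ 52  23  27  29  54 132 123  27  30  35  33  27]
 [ 27  24  25  27  51 132 123  25  30  34  30  30]
 [ 23  21  25  26  52 132 121  25  27  28  28  30]
 [ 23  24  24  25  51 132 121  25  24  24  26  32]
 [ 23  23  25  25  52 132 121  23  26  27  27  28]
 [ 22  22  25  26  46 115 108  28  31  27  23  27]
 [ 26  24  25  25  26  33  50  27  24  23  24  24]
 [ 27  26  27  28  34  27  28  20  23  21  22  19]
 [ 31  29  33  24  27  20  20  24  24  23  23  22]
 [ 32  25  28  23  25  24  25  23  23  23  24  21]
 [ 21  19  22  22  22  25  24  24  25  24  22  24]
 [ 22  22  21  25  20  21  22  24  24  22  22  23]
 [ 22  21  20  23  21  23  21  20  24  25  24  24]
 [ 20  21  19  21  37  85  85  84  41  25  23  23]
 [ 23  22  23  22  52 139 147 142  64  23  22  24]
 [ 21  22  24  24  30  87 150 128  42  27  25  23]
 [ 22  22  23  31  64  40  92  62  25  27  26  25]]
d [ 1.27096318e-04 -4.31964604e-05  1.00010249e+00] tip [ 0.56746284 -0.32451807  0.0659502 ] [[345.77474034 185.24406216]] [-0.0005  0.0016 -0.001  -0.0019 -0.0002 -0.0015]
```

View pics/g7.png

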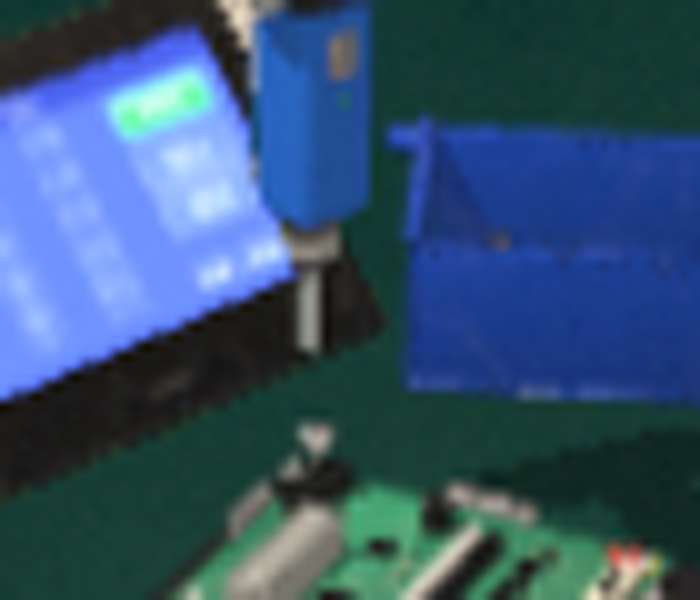

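```bash
python3 -m handwheel '[0,0,0,-1.7,-3.9,1.4,1, 0,0,0,0,0,0,1, 0,0,0,0,0,0,1, 0,0,0,0,0,0,1, 0,0,0,0,0,0,1]'
python3 - <<'E'
from h import *
from plant import env
T=[]
for i in range(8):
    im=env.snapshot("side")["image"]
    s=env.read_state();r=R.from_quat(s["tool_rot"]);d=r.apply([-.643,0,-.766]);T.append(s["eef_pos"]+r.apply([0,0,-.019])-.137*d)
T=np.array(T);print(T.mean(0),T.std(0),proj("side",T.mean(0)))
v=im[176:196,340:352].astype(int).min(2);print(v[3:10],v[15:19])
E
```

```text
time_s: 26.85
eef_pos: [0.578, -0.335, 0.1882]
tool_rot: [0.242, 0.908, -0.088, 0.33]
ft_force: [0.3, 0.7, -2.4]
opening: 0.317
gripper_force: 78.7
[ 0.56741039 -0.32892482  0.06582304] [1.02441662e-05 2.25296467e-05 1.62387441e-05] [[346.28520413 184.67905556]]
[[ 51  24  30  27  28  60 146 100  30  36  33  29]
 [ 25  23  25  28  24  58 144  98  29  34  29  26]
 [ 25  23  24  25  24  58 143  96  27  28  25  29]
 [ 23  23  23  25  23  57 143  95  24  26  24  30]
 [ 25  23  23  26  24  56 137  85  24  27  27  29]
 [ 23  23  22  26  24  44 107  43  31  27  23  28]
 [ 25  25  24  26  26  29  31  29  25  22  24  24]] [[ 20  20  21  22  21  22  24  23  21  25  24  21]
 [ 21  20  20  24  37  85  83  84  43  24  22  22]
 [ 22  22  21  24  52 137 147 141  64  25  23  23]
 [ 19  22  23  22  30  87 149 127  42  23  22  22]]
```

```bash
python3 -c "
from plant import env
print(env.hand_in())"
```

```text
the job is handed in; nothing more can be done
None
```

I handed the job in at about 27 s, with no verdict returned. The dial index is turned to the orange tab, set to within about 2°. I drew the screwdriver straight out of its sleeve and am holding it upright, its bit tip about 30 mm above the proud screw and within about 3 mm of straight over it.

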